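# Refit the board of the salami slicer

### The job

Refit the salami slicer's dark wooden board, which lies half under the low shelf on the right with only its holed end sticking out: pull it clear of the shelf, put it down flat on the worktop and let go, take it again by its plain end, and set it in the slicer's mouth holed end first. Nudge it in until its hole drops over the locating pin and it lies flat on the bed, and only then swing the slicer's lever fully down onto it and let go. Leave the mug on the shelf, the steel tumbler and the lidded jar where they stand.

Things in the scene. Friction and masses are not known exactly. Their poses are not given: they have to be found in the camera images.
- board: dark wooden board, 190 (x) x 58 (y) x 14 (z) mm, 0.08 to 0.16 kg, lying flat. A round 18 mm hole goes right through, 55 mm from the +x ('holed') end, 135 mm from the -x ('plain') end. The last 12 mm of the holed end are bevelled underneath (8 mm up). Origin: centre of its underside. At the start the holed end sticks out 70 to 90 mm from the riser, the plain end is under it
- hole (a point): centre of the board's hole, on the underside (40 mm from the board's origin along its +x)
- plain_end (a point): middle of the end face of the board's plain end (95 mm from the board's origin along -x, 7 mm above the underside)
- slicer: salami slicer of plain steel, fixed. Origin: on the worktop, under the board's middle when home; +x from the open mouth to the head. Flat bed, top 10 mm above the worktop, x = -85 (mouth) to +135 mm, 90 mm wide, with a cheek on either side. Home, the board spans x = -95 to +95 mm and overhangs the mouth by 10 mm. Head block at x = 102 to 138 mm, 74 mm high
- pin (a point): foot of the fixed locating pin, on the bed (slicer x = 40 mm, y = 0, 10 mm above the worktop); same axes as the slicer. The pin is 10 mm in diameter, 8 mm high, with a rounded top. Pushed in, the board rides, on its bevel if need be, over the pin, nearly level, until its hole reaches it and drops over it, with 4 mm of play all round
- mouth (a point): middle of the slicer's open mouth, on the bed (slicer x = -80 mm). Inner gap of the cheeks 76 mm here, 64 mm from slicer x = -25 to +100 mm; they are 24 mm high over the worktop, the straight part with lips leaning out, up to 33 mm. A gripper holding the board across its width does not fit between them: push the last 30 to 45 mm from the plain end
- lever (a joint): hold-down lever on the slicer's head: rad, 0 = down, level, its rubber foot on the seated board; positive = raised. At the start 0.6 to 0.9, stop at 1.35. It turns about the slicer's y axis and stays where it is left (friction, about 1.5 N at the knob). With the board not dropped over the pin it cannot come fully down
- lever_hinge (a point): pivot of the lever, in the head (slicer x = 120 mm, y = 0, 62 mm above the worktop)
- lever_knob (a point): centre of the lever's black cross-knob, a cylinder 20 mm in diameter and 30 mm long with its axis along the slicer's y, 105 mm from the pivot toward the mouth; lowered, it is 62 mm above the worktop, 15 mm from the slicer's origin along +x
- riser: low shelf, fixed: wooden top 140 (x) x 150 (y) mm, underside 46 mm and top 52 mm above the worktop, on four thin legs at the corners (8 mm thick, at x = +-60, y = +-69 mm). Origin: on the worktop under its centre; its open front faces its own -x, where the board sticks out. The worktop between riser and slicer, in front of the sink, is free from world x = 0.40 to 0.52 m
- mug_b: white mug, 98 x 128 x 88 mm, standing on the riser; origin at the centre of its underside; to be left alone
- steel_tumbler: steel tumbler, 68 mm across, 74 mm high, beyond the riser; origin at the centre of its underside; to be left alone
- spread_jar: jar with a dark lid, 59 mm across, 91 mm high, left of the slicer; origin at the centre of its underside; to be left alone

How it is judged:
By the outcome, as a careful person would: the job done as asked, in the order asked, and still so for the second after the job is handed in, with the robot touching nothing.
It also fails if it takes over 72 s, if anything falls off the work surface, if the arm or the gripper's body presses on something with over 40 N, if the wrist force passes 120 N, or if a joint passes its speed limit or range.

### The arm

A 6-joint arm with a two-finger parallel gripper is mounted at the origin on a cart in front of the work surface, level with it; the furniture and walls round the work are solid. World frame = base frame: x ahead of the robot, y to its left, z up, the work surface at z = 0. Lengths are in m, angles in rad, forces in N, time in s.
With the tool pointing down it reaches from about 0.375 to 0.9 m from the base axis. Payload 3.1 kg.
Tool frame: the origin (TCP) lies midway between the tips of the shut fingers; the grasp point (between the pads) lies 19 mm behind it (pinch_z is the distance from the TCP to the grasp point, in m); z points along the fingers, y is the line along which they close (so a half turn about z gives the same grasp; the last joint's range is limited). The gripper opens to 85 mm and grips with 20 to 120 N. Pads are 22 mm wide; open, the fingers measure 114 mm over their backs; the gripper's body (76 mm by 85 mm) begins 54 mm behind the grasp point. The pads swing forward as they close: fully open they stand 13 mm farther back than shut.
Start: joints at [-1.431, 0.527, 1.433, -0, 1.181, -0.178], TCP at [0.196, -0.593, 0.231] pointing down, gripper open.
Joint ranges: [-3.08, 3.08], [-0.75, 2.2], [0.22, 2.44], [-1.43, 4.57], [0, 2.65], [-2.85, 2.85]. Speed limits (rad/s): [2.79, 2.79, 3.14, 3.14, 3.14, 3.14].

### API

Orientations are given as a unit quaternion [x, y, z, w].
In Python, from station import sense, snapshot, camera_params, sign_off, pinch_z gives the robot as it stands. The module is installed in compiled form; this text tells all that it offers.
- The arm moves only by the shell command python3 -m handwheel 'ROWS' [FORCE]. ROWS is JSON, a list that holds one entry, the list of rows, each a list of 7 numbers: the turn, a rotation vector about the tool's x, y, z in degrees, then the shift along the tool's x, y, z in m, then the opening, from 0 (shut) to 1 (fully open). A call has 1 to 20 rows; each row shifts and turns the commanded pose from where the row before left it, along the tool's axes as they then stand; what a row does not reach is not made up. A row lasts 1/8 s, in which the tool goes at most 62.5 mm and 10.7 degrees, less where a joint would pass 70% of its speed; a pose out of reach is approached as far as the arm can. A call with a gripper value outside its range is refused whole. The fingers move at their own pace and stop on an object; FORCE is the grip in N (left out, the last holds). Time passes only in rows, so rows that do not move let the fingers close. It gives the time, the measured TCP pose, the force, the opening and the grip force at its end, in the units of the state.
- sense(): the state, without advancing time (a new reading comes with each control period).
- snapshot(name): name is "side" or "top" or "wrist"; returns the picture (384x512x3 uint8, red, green, blue); there is no depth.
- camera_params(name): a dict with "fx", "fy", "cx", "cy" (pixels), "world_to_cam" (4x4, takes a point from world to camera coordinates); the wrist camera has in their place "mount" (4x4, takes a point from camera to tool coordinates, whose origin is the TCP and whose axes are the flange's). Camera axes: x right, y down, z forward; pixel columns grow to the right and rows downward; lengths in m; the calibration is good to about 2 mm. A picture is of the moment at which its call begins: read the wrist's pose just before it. camera_params takes no time and is no camera call.
- sign_off(): hands the job in; it is judged then, once.
The state is a dict: "t": time; "q": joint angles; "qd": joint speeds; "tau": joint torques, N m; "tcp_pos": TCP position; "tool_rot": TCP orientation; "force": force on the tool from outside, world axes, zero at the start; "ft_torque": the same for the moment, N m; "finger_gap": opening from 0.0 (shut) to 1.0 (fully open); "gripper_force": force on a finger pad.
Only numpy, scipy, OpenCV 4.12 (cv2) and the standard library are available. Lean on these libraries where they do the work, as an engineer would, in place of code of your own. Each camera call takes 0.05 s, during which the arm holds its last target. There are 200 camera calls.

## Working session

There is one attempt and no reset: what is moved stays moved. The work goes in short steps, Python scripts to look and compute and a shell command to move; the robot and the scene stay as the last step left them, time stands still between calls to the robot, and variables do not carry over. Pictures are saved under pics/ and viewed, at most 10 in all, crops included, and the job is handed in when it is done.

```bash
mkdir -p pics; python3 - <<'E'
from station import *
import cv2,numpy as np
s=sense();print(s['t'],s['tcp_pos'],s['tool_rot'],s['finger_gap'],pinch_z)
for n in('side','top'):
    cv2.imwrite(f'pics/{n}0.png',snapshot(n)[:,:,::-1]);p=camera_params(n);print(n,p['fx'],p['cx'],p['cy'],np.round(p['world_to_cam'],4).tolist())
print(camera_params('wrist'))
a=cv2.imread('pics/side0.png');b=cv2.imread('pics/top0.png')
E
```

```text
0.0 [ 0.19579646 -0.5927699   0.23031266] [ 9.87321130e-01  1.58731802e-01  1.01868307e-05 -1.09612134e-03] 0.9971868743354507 0.0187
side 421.77902077495764 258.30705123225914 189.44351793289772 [[-0.876, -0.4821, -0.0134, 0.5138], [-0.1682, 0.3315, -0.9284, 0.153], [0.452, -0.811, -0.3715, 1.3247], [0.0, 0.0, 0.0, 1.0]]
top 375.07896558387677 255.662247636621 196.91315178659482 [[-0.0016, -1.0, -0.0056, 0.0426], [-0.9885, 0.0024, -0.1512, 0.5828], [0.1512, 0.0053, -0.9885, 1.6013], [0.0, 0.0, 0.0, 1.0]]
{'fx': 271.19554873963955, 'fy': 271.19554873963955, 'cx': 256.52727151119007, 'cy': 194.07772935058, 'mount': array([[-1.59348525e-04, -9.50506841e-01, -3.10703588e-01,
         7.86528624e-02],
       [ 9.99999984e-01, -1.77001049e-04,  2.86195151e-05,
        -3.04874830e-03],
       [-8.21979061e-05, -3.10703578e-01,  9.50506854e-01,
        -1.41871691e-01],
       [ 0.00000000e+00,  0.00000000e+00,  0.00000000e+00,
         1.00000000e+00]])}
```

View pics/top0.png

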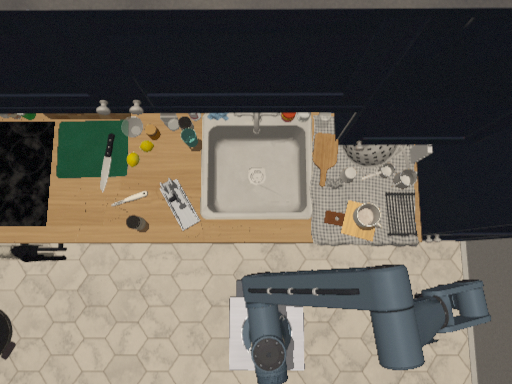

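View pics/side0.png

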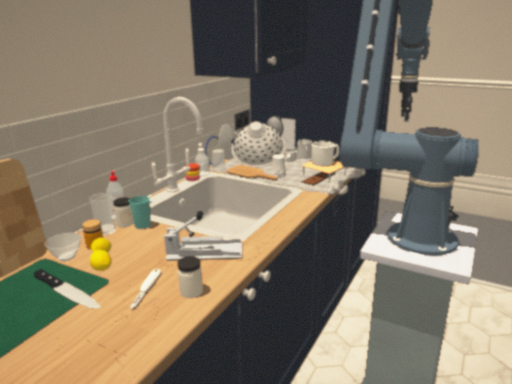

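Top view: the board is at about (334,218) and points to the left. The riser and mug are at (365,217), the slicer at (180,204) with its head to the upper left, the jar at (133,222) and the tumbler at (404,178). Next I'll move to view the board with the wrist camera.

```bash
cat > h.py <<'E'
from station import *
import cv2,numpy as np
from scipy.spatial.transform import Rotation as R
def shot(name):
    s=sense();T=np.eye(4);T[:3,:3]=R.from_quat(s['tool_rot']).as_matrix();T[:3,3]=s['tcp_pos']
    im=snapshot('wrist');cv2.imwrite(f'pics/{name}.png',im[:,:,::-1]);M=T@camera_params('wrist')['mount'];np.save(f'pics/{name}.npy',M);return im,M
def ray(M,px,z):
    p=camera_params('wrist');px=np.atleast_2d(np.asarray(px,float))
    d=np.c_[(px[:,0]-p['cx'])/p['fx'],(px[:,1]-p['cy'])/p['fy'],np.ones(len(px))]@M[:3,:3].T
    return M[:3,3]+d*((z-M[2,3])/d[:,2])[:,None]
def proj(M,P):
    p=camera_params('wrist');c=(np.atleast_2d(P)-M[:3,3])@M[:3,:3];return np.c_[p['fx']*c[:,0]/c[:,2]+p['cx'],p['fy']*c[:,1]/c[:,2]+p['cy']]
def goto(P,yaw):
    "tool-frame shift to world P, then turn about tool z (deg)"
    s=sense();r=R.from_quat(s['tool_rot']);m=r.as_matrix();y=np.degrees(np.arctan2(m[1,0],m[0,0]))
    print('shift',np.round(r.inv().apply(np.array(P)-s['tcp_pos']),4),'turn z',round(-((yaw-y+180)%360-180),2),'tilt',np.round(m[:,2],4))
E
python3 -m handwheel '[[[0,0,0,0.0377,-0.0268,-0.002,1],[0,0,0,0.0377,-0.0268,-0.002,1],[0,0,0,0.0377,-0.0268,-0.002,1],[0,0,0,0.0377,-0.0268,-0.002,1],[0,0,0,0.0377,-0.0268,-0.002,1],[0,0,0,0.0377,-0.0268,-0.002,1],[0,0,0,0.0377,-0.0268,-0.002,1],[0,0,0,0.0377,-0.0268,-0.002,1],[0,0,0,0.0377,-0.0268,-0.002,1],[0,0,0,0.0377,-0.0268,-0.002,1],[0,0,-10.3,0,0,0,1],[0,0,-10.3,0,0,0,1],[0,0,-10.3,0,0,0,1],[0,0,-10.3,0,0,0,1],[0,0,-10.3,0,0,0,1],[0,0,-10.3,0,0,0,1],[0,0,-10.3,0,0,0,1],[0,0,0,0,0,0,1]]]' 40
python3 -c "
from h import *
shot('b1');goto([.47,-.22,.25],90)"
```

```text
t: 2.35
tcp_pos: [0.4696, -0.2206, 0.251]
tool_rot: [0.706, 0.709, -0.0, -0.0]
force: [-0.5, 0.6, 0.0]
finger_gap: 1.003
gripper_force: 0.0
shift [0.0007 0.0003 0.001 ] turn z 0.19 tilt [-6.e-04  4.e-04 -1.e+00]
```

View pics/b1.png

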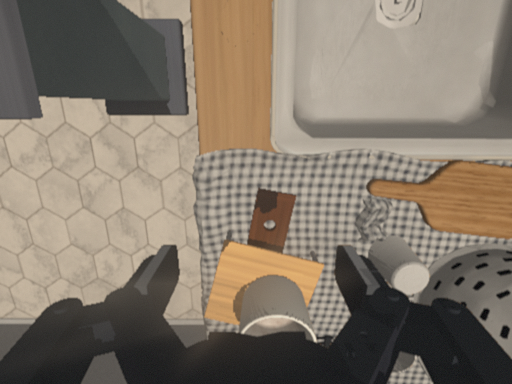

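The board's visible end spans roughly (258,189), (295,195), (285,250), (247,243), with the hole at (269,225). The riser front edge runs from (231,242) to (322,264).

```bash
python3 - <<'E'
from h import *
im=cv2.imread('pics/b1.png');M=np.load('pics/b1.npy')
hsv=cv2.cvtColor(im,cv2.COLOR_BGR2HSV)
m=cv2.inRange(hsv,(0,70,20),(18,255,140));z=np.zeros_like(m);z[180:258,235:305]=255;m&=z
m=cv2.morphologyEx(m,cv2.MORPH_CLOSE,np.ones((9,9)))
c=max(cv2.findContours(m,0,1)[0],key=cv2.contourArea)
r=cv2.boxPoints(cv2.minAreaRect(c));print(r.round(1).tolist(),cv2.contourArea(c))
print('box',ray(M,r,.014).round(4).tolist())
print('hole',ray(M,[[269,225]],.014).round(4))
print('riserfront',ray(M,[[231,242],[322,264]],.052).round(4))
E
```

```text
[[241.0, 243.0], [255.5, 185.10000610351562], [297.3999938964844, 195.60000610351562], [282.8999938964844, 253.5]] 2109.0
box [[0.4437, -0.3424, 0.014], [0.466, -0.2483, 0.014], [0.5277, -0.264, 0.014], [0.5097, -0.3606, 0.014]]
hole [[ 0.4868 -0.3115  0.014 ]]
riserfront [[ 0.4321 -0.3205  0.052 ]
 [ 0.5625 -0.3552  0.052 ]]
```

```bash
python3 -c "
from h import *
goto([.4935,-.282,.06],77)"
```

```text
shift [-0.0615  0.0237  0.191 ] turn z 13.19 tilt [-6.e-04  4.e-04 -1.e+00]
```

```bash
python3 -m handwheel '[[[0,0,0,-0.0205,0.0079,0.04,1],[0,0,0,-0.0205,0.0079,0.05,1],[0,0,0,-0.0205,0.0079,0.05,1],[0,0,6.6,0,0,0.02,1],[0,0,6.6,0,0,0.02,0.9],[0,0,0,0,0,0,0.9]]]'
python3 -c "
from h import *
shot('b2');goto([.4935,-.282,.01],77)"
```

```text
t: 3.15
tcp_pos: [0.493, -0.2814, 0.0697]
tool_rot: [0.782, 0.623, -0.0, -0.002]
force: [-0.3, 0.1, -0.0]
finger_gap: 0.899
gripper_force: 0.0
shift [-0.0002 -0.0001  0.0608] turn z 0.19 tilt [-0.0012  0.0011 -1.    ]
```

View pics/b2.png

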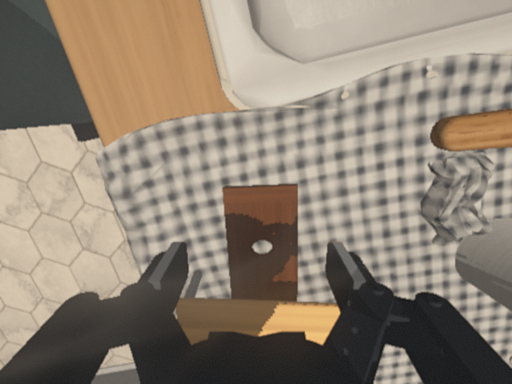

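```bash
python3 - <<'E'
from h import *
M=np.load('pics/b2.npy')
P=ray(M,[[262,247],[224,187],[298,184],[231,297],[297,297]],.014);print(P.round(4))
s=sense();print(R.from_quat(s['tool_rot']).inv().apply(P-s['tcp_pos']).round(4))
E
python3 -m handwheel '[[[0,0,0,0,0,0.03,0.9],[0,0,0,0,0,0.02,0.85],[0,0,0,0,0,0.01,0.85],[0,0,0,0,0,0.005,0.85],[0,0,0,0,0,0,0.85]]]'
```

```text
[[ 0.4885 -0.3093  0.014 ]
 [ 0.4714 -0.253   0.014 ]
 [ 0.5266 -0.2631  0.014 ]
 [ 0.4514 -0.3513  0.014 ]
 [ 0.5076 -0.3639  0.014 ]]
[[-0.028   0.001   0.0568]
 [ 0.0232 -0.0281  0.0569]
 [ 0.0256  0.028   0.0568]
 [-0.0771 -0.0258  0.0568]
 [-0.077   0.0318  0.0567]]
t: 3.82
tcp_pos: [0.4943, -0.2824, 0.0068]
tool_rot: [0.782, 0.624, 0.0, 0.0]
force: [0.7, -0.3, 0.4]
finger_gap: 0.852
gripper_force: 0.0
```

```bash
python3 -m handwheel '[[[0,0,-2,0,0,0.005,0.8],[0,0,0,0,0,0.004,0.8],[0,0,0,0,0,0,0.8]]]'
```

```text
t: 4.2
tcp_pos: [0.4938, -0.282, -0.0029]
tool_rot: [0.771, 0.637, -0.0, -0.0]
force: [-0.5, -0.1, 0.2]
finger_gap: 0.801
gripper_force: 0.0
```

```bash
python3 -m handwheel '[[[0,0,0,0,0,0.002,0.7],[0,0,0,0,0,0,0.5],[0,0,0,0,0,0,0.5],[0,0,0,0,0,0,0.5],[0,0,0,0,0,0,0.5]]]' 50
```

```text
t: 4.82
tcp_pos: [0.4942, -0.2824, -0.0041]
tool_rot: [0.771, 0.637, -0.0, 0.0]
force: [-0.7, 0.8, 6.2]
finger_gap: 0.67
gripper_force: 56.4
```

```bash
python3 -m handwheel '[[[0,0,0,0,0,-0.007,0.5],[0,0,0,0.02,0,0,0.5],[0,0,0,0.03,0,0,0.5],[0,0,0,0.03,0,0,0.5],[0,0,0,0.03,0,0,0.5],[0,0,0,0.03,0,0,0.5],[0,0,0,0.01,0,0,0.5],[0,0,0,0,0,-0.03,0.5],[0,0,0,0,0,0,0.5]]]'
python3 -c "
from h import *
goto([.478,.216,.035],75)
shot('b3')"
```

```text
t: 5.95
tcp_pos: [0.5236, -0.1352, 0.0336]
tool_rot: [0.771, 0.637, 0.001, 0.002]
force: [-0.4, -0.5, -0.8]
finger_gap: 0.667
gripper_force: 54.1
shift [ 0.3365 -0.1106 -0.0022] turn z 4.19 tilt [ 0.0037 -0.0019 -1.    ]
```

View pics/b3.png

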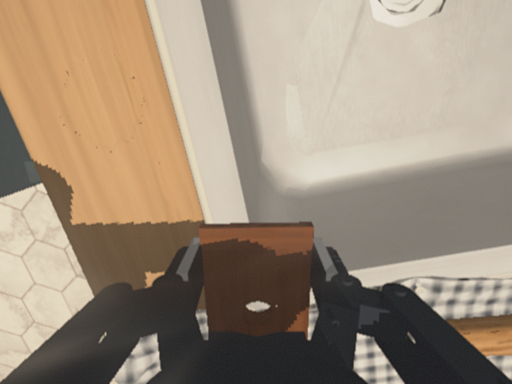

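```bash
python3 -m handwheel '[[[0,0,0,0.0317,-0.0107,0,0.5],[0,0,0,0.0317,-0.0107,0,0.5],[0,0,0,0.0317,-0.0107,0,0.5],[0,0,0,0.0317,-0.0107,0,0.5],[0,0,0,0.0317,-0.0107,0,0.5],[0,0,0,0.0317,-0.0107,0,0.5],[0,0,0,0.0317,-0.0107,0,0.5],[0,0,0,0.0317,-0.0107,0,0.5],[0,0,0,0.0317,-0.0107,0,0.5],[0,0,0,0.0317,-0.0107,0,0.5],[0,0,6.2,0,0,0,0.5],[0,0,0,0,0,0.02,0.5],[0,0,0,0,0,0.01,0.5],[0,0,0,0,0,0.006,0.5],[0,0,0,0,0,0,0.5]]]'
python3 -c "
from h import *
goto([.478,.196,-.004],73)"
```

```text
t: 7.88
tcp_pos: [0.476, 0.1962, -0.0016]
tool_rot: [0.804, 0.594, -0.0, 0.0]
force: [-5.6, -1.2, 20.8]
finger_gap: 0.665
gripper_force: 65.1
shift [0.0004 0.002  0.0024] turn z -0.07 tilt [-2.e-04 -2.e-04 -1.e+00]
```

```bash
python3 -m handwheel '[[[0,0,0,0,0,0,1],[0,0,0,0,0,0,1],[0,0,0,0,0,-0.02,1],[0,0,0,0,0,-0.05,1],[0,0,-10.6,0,0,-0.03,1],[0,0,-10.6,0,0,-0.03,1],[0,0,-10.6,0,0,-0.03,1],[0,0,-10.6,0,0,-0.03,1],[0,0,-10.6,0,0,-0.03,1],[0,0,-10.6,0,0,-0.02,1],[0,0,-10.6,0,0,0,1],[0,0,-10.6,0,0,0,1],[0,0,-10.6,0,0,0,1],[0,0,-10.6,0,0,0,1],[0,0,-10.6,0,0,0,1],[0,0,-10.6,0,0,0,1],[0,0,-10.6,0,0,0,1],[0,0,-10.6,0,0,0,1],[0,0,-10.6,0,0,0,1],[0,0,-10.6,0,0,0,1]]]'
python3 -m handwheel '[[[0,0,-10.4,0,0,0,1],[0,0,0,0,0,0,1]]]'
python3 -c "
from h import *
print(sense()['q'])
shot('b4');goto([.434,.053,.05],253)"
```

```text
t: 10.38
tcp_pos: [0.4765, 0.1964, 0.2357]
tool_rot: [-0.522, 0.853, 0.0, -0.001]
force: [-0.5, -0.0, 0.4]
finger_gap: 1.001
gripper_force: 0.0
t: 10.62
tcp_pos: [0.4765, 0.1965, 0.2358]
tool_rot: [-0.594, 0.805, 0.0, -0.001]
force: [0.1, -0.4, 0.4]
finger_gap: 0.997
gripper_force: 0.0
[ 1.73980443e-01  3.75299170e-01  1.69860283e+00  9.01157811e-06
  1.06881263e+00 -2.66796809e+00]
shift [ 0.1496 -0.002   0.1859] turn z -0.22 tilt [-9.e-04 -2.e-04 -1.e+00]
```

View pics/b4.png

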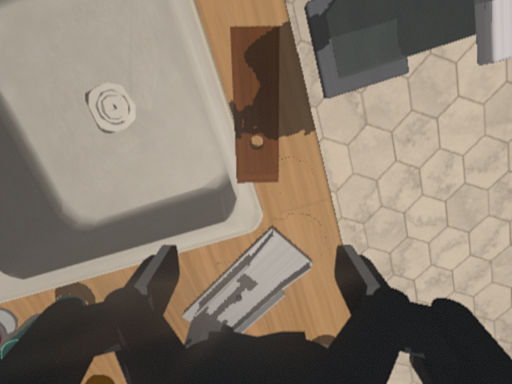

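The board lies flat, with its plain end at the top at (231..279,27) and the hole at (257,142). The slicer's mouth edge is at (273,228) to (311,266), partly hidden, so I'll shift for a clear view of the slicer.

```bash
python3 - <<'E'
from h import *
M=np.load('pics/b4.npy');P=ray(M,[[231,27],[279,27],[277,182],[237,182],[257,142]],.014);print(P.round(4))
print('mouth edge',ray(M,[[273,228],[311,266]],.024).round(3))
E
python3 -m handwheel '[[[0,0,0,-0.04,0,-0.01,1],[0,0,0,-0.05,0,-0.02,1],[0,0,0,-0.04,0,-0.02,1],[0,0,0,0,0,0,1]]]'
python3 -c "
from h import *
shot('b5')
print(sense()['tcp_pos'])
im=cv2.imread('pics/b5.png');cv2.imwrite('pics/b5c.png',cv2.resize(im[60:360,120:420],(800,600)[0:1]*2 if 0 else (600,600),interpolation=2))"
```

```text
[[0.4535 0.0302 0.014 ]
 [0.3996 0.0468 0.014 ]
 [0.4534 0.2278 0.014 ]
 [0.5065 0.2113 0.014 ]
 [0.4637 0.167  0.014 ]]
mouth edge [[0.477 0.289 0.024]
 [0.44  0.366 0.024]]
t: 11.18
tcp_pos: [0.5163, 0.3237, 0.2877]
tool_rot: [-0.595, 0.804, -0.0, 0.002]
force: [0.5, -0.0, 0.3]
finger_gap: 1.003
gripper_force: 0.0
[0.51497157 0.32188543 0.28640484]
```

View pics/b5c.png

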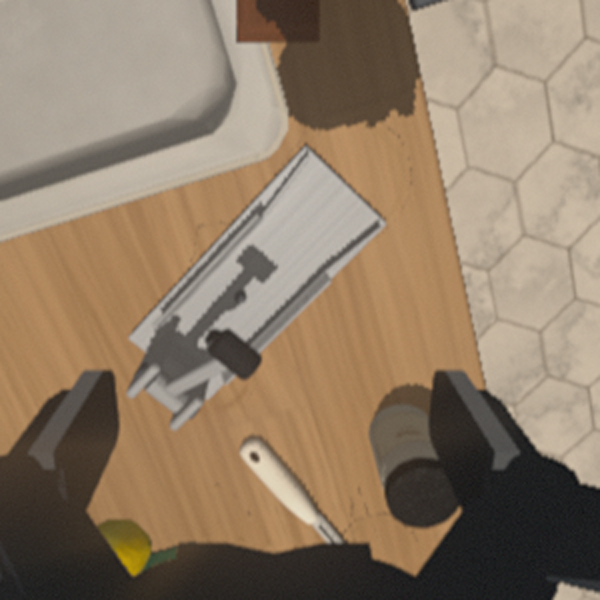

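```bash
python3 - <<'E'
from h import *
M=np.load('pics/b5.npy')
f=lambda p:np.array(p)/2+[120,60]
for z in(.01,.024):
    A,B,C,D=ray(M,f([[307,147],[385,222],[130,337],[327,278]]),z)[:,:2];m=(A+B)/2
    g=lambda v:np.degrees(np.arctan2(v[1],v[0])).round(1)
    print(z,'corners',A.round(4),B.round(4),'w',np.linalg.norm(A-B).round(4),'mid',m.round(4),'perp yaw',g(B-A)-90,'edges',g(C-A),g(D-B),'len',np.linalg.norm(C-A).round(3))
pin=ray(M,f([[239,297]]),.016)[0];print('pin?',pin.round(4),'yaw from mid',g(pin[:2]-m),np.linalg.norm(pin[:2]-m))
im=cv2.imread('pics/b5.png');cv2.imwrite('pics/b5d.png',cv2.resize(im[125:280,175:330],(775,775),interpolation=cv2.INTER_CUBIC)[:600,:])
# ray of knob: height where plausible
for z in(.12,.135,.145):print(z,ray(M,f([[234,354]]),z).round(4))
E
```

```text
0.01 corners [0.4794 0.2967] [0.4363 0.3707] w 0.0856 mid [0.4578 0.3337] perp yaw 30.200000000000003 edges 30.1 29.6 len 0.216
0.024 corners [0.4797 0.2951] [0.4381 0.3667] w 0.0828 mid [0.4589 0.3309] perp yaw 30.200000000000003 edges 30.1 29.6 len 0.209
pin? [0.5655 0.3954 0.016 ] yaw from mid 31.2 0.12457864473960033
0.12 [[0.5618 0.3946 0.12  ]]
0.135 [[0.5583 0.3876 0.135 ]]
0.145 [[0.556  0.3829 0.145 ]]
```

View pics/b5d.png

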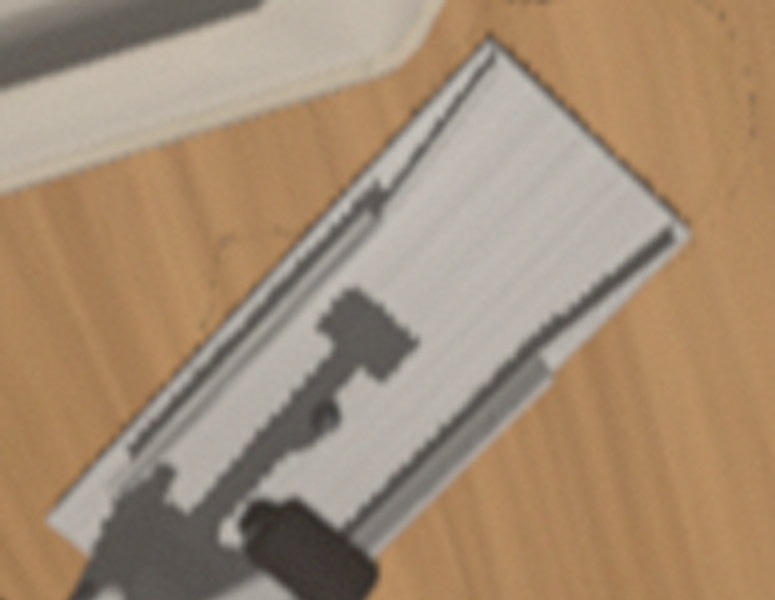

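```bash
python3 -c "
from h import *
goto([.4306,.052,.07],244)"
```

```text
shift [0.2828 0.0018 0.2163] turn z 8.96 tilt [ 9.e-04  0.e+00 -1.e+00]
```

```bash
python3 -m handwheel '[[[0,0,9,0,0,0,1],[0,0,0,0.035,-0.0053,0.02,1],[0,0,0,0.035,-0.0053,0.02,1],[0,0,0,0.035,-0.0053,0.02,1],[0,0,0,0.035,-0.0053,0.02,1],[0,0,0,0.035,-0.0053,0.02,1],[0,0,0,0.035,-0.0053,0.03,1],[0,0,0,0.035,-0.0053,0.04,1],[0,0,0,0.035,-0.0053,0.04,1],[0,0,0,0,0,0,0.95]]]'
python3 - <<'E'
from h import *
s=sense();print(s['q'])
goto([.4306,.052,.0],244)
im,M=shot('b6')
B=lambda x,y:[.453+x*.282-y*.959,.129+x*.959+y*.282,.014]
print(proj(M,[B(-.095,.029),B(-.095,-.029),B(.04,0)]).round())
E
```

```text
t: 12.48
tcp_pos: [0.4259, 0.0489, 0.074]
tool_rot: [-0.527, 0.85, 0.003, -0.004]
force: [1.3, -0.1, 0.1]
finger_gap: 0.95
gripper_force: 0.0
[-1.47458674e-01  5.76518066e-01  2.04321384e+00 -4.80417126e-04
  5.31359398e-01 -2.82781608e+00]
shift [-0.0051 -0.0035  0.074 ] turn z -0.4 tilt [-0.0094  0.0012 -1.    ]
[[282. 191.]
 [210. 204.]
 [272. 332.]]
```

View pics/b6.png

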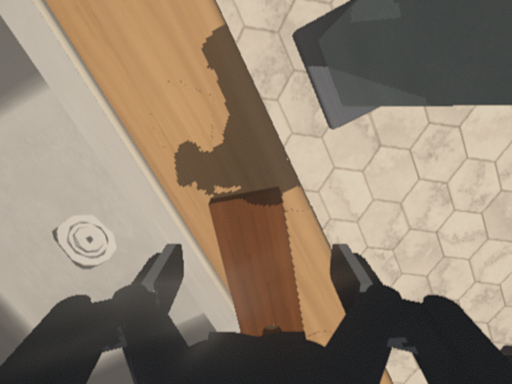

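The board's plain end sits at (210,202) to (281,188), as predicted and between the fingers. I'll descend and grip.

```bash
python3 -m handwheel '[[[0,0,0.5,-0.005,-0.0035,0.02,0.95],[0,0,0,0,0,0.03,0.95],[0,0,0,0,0,0.016,0.92],[0,0,0,0,0,0.008,0.9],[0,0,0,0,0,0.003,0.85],[0,0,0,0,0,0,0.75],[0,0,0,0,0,0,0.6],[0,0,0,0,0,0,0.5],[0,0,0,0,0,0,0.5],[0,0,0,0,0,0,0.5]]]' 50
python3 -c "
from h import *
print(sense()['q'])
goto([.4306,.052,-.004],244)"
```

```text
t: 13.78
tcp_pos: [0.4356, 0.0537, 0.0008]
tool_rot: [-0.527, 0.85, -0.001, 0.001]
force: [-0.7, 0.8, 9.1]
finger_gap: 0.693
gripper_force: 48.9
[-1.32935835e-01  7.49184479e-01  2.05089603e+00 -5.59707299e-04
  3.39841104e-01 -2.81235110e+00]
shift [0.0037 0.0037 0.0048] turn z -0.45 tilt [ 1.6e-03 -4.0e-04 -1.0e+00]
```

```bash
python3 -m handwheel '[[[0,0,0,0,0,-0.003,0.4],[0,0,0,0,0,-0.01,0.4],[0,0,0,0,0,-0.05,0.4],[0,0,0,0,0,-0.05,0.4],[0,0,0,0,0,0,0.4]]]' 80
python3 -c "
from h import *
shot('b7')
goto([.345,.266,.07],210.5)"
```

```text
t: 14.4
tcp_pos: [0.4377, 0.0535, 0.1158]
tool_rot: [-0.526, 0.85, -0.003, 0.003]
force: [-0.0, -0.2, -2.0]
finger_gap: 0.675
gripper_force: 80.9
shift [-0.1492  0.1769  0.0436] turn z 32.97 tilt [ 4.8e-03 -7.0e-04 -1.0e+00]
```

View pics/b7.png

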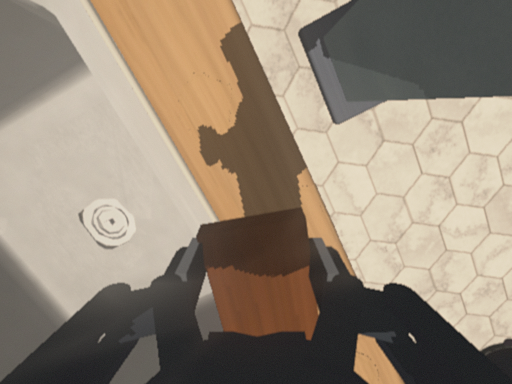

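```bash
python3 - <<'E'
from h import *
M=np.load('pics/b7.npy');s=sense();r=R.from_quat(s['tool_rot'])
P=ray(M,[[201,226],[304,209],[222,332],[320,300]],s['tcp_pos'][2]+.019)
p=r.inv().apply(P-s['tcp_pos']);print(p.round(4))
for a,b in((0,1),(2,0),(3,1)):
  d=p[b]-p[a];print(np.degrees(np.arctan2(d[1],d[0])).round(1))
E
```

```text
[[ 0.0201 -0.0262 -0.0189]
 [ 0.0294  0.025  -0.0192]
 [-0.0472 -0.0183 -0.0188]
 [-0.0244  0.0367 -0.0191]]
79.7
-6.7
-12.3
```

The held board is about 10° askew in the grip (end edge from (201,226) to (304,209)). I'll allow for this by turning the tool to yaw 200.5°.

```bash
python3 -m handwheel '[[[0,0,8.6,0,0,0,0.4],[0,0,8.6,0,0,0,0.4],[0,0,8.6,0,0,0,0.4],[0,0,8.6,0,0,0,0.4],[0,0,8.6,0,0,0,0.4],[0,0,0,0,0.0333,0.004,0.4],[0,0,0,0,0.0333,0.004,0.4],[0,0,0,0.001,0.0333,0.004,0.4],[0,0,0,0.001,0.0333,0.004,0.4],[0,0,0,0.001,0.0333,0.004,0.4],[0,0,0,0.001,0.0333,0.004,0.4],[0,0,0,0,0.0333,0.004,0.4],[0,0,0,0,0,0,0.4],[0,0,0,0,0,0,0.4]]]'
python3 -c "
from h import *
im,M=shot('b8')
goto([.3518,.2704,.05],200.5)
s=cv2.imread('pics/b8.png');t=snapshot('side')[:,:,::-1]
c=cv2.resize(t[200:340,130:310],(540,420),interpolation=2)
o=np.zeros((512-92,800,3),np.uint8);o[:420,:540]=c;w=cv2.resize(s,(260,195));o[:195,540:]=w
cv2.imwrite('pics/b8c.png',o)"
```

```text
t: 16.2
tcp_pos: [0.3494, 0.2701, 0.0835]
tool_rot: [-0.178, 0.984, -0.0, -0.001]
force: [0.0, -0.2, -1.0]
finger_gap: 0.676
gripper_force: 81.0
shift [-0.0021 -0.0002  0.0338] turn z -0.07 tilt [-1.5e-03 -8.0e-04 -1.0e+00]
```

View pics/b8c.png

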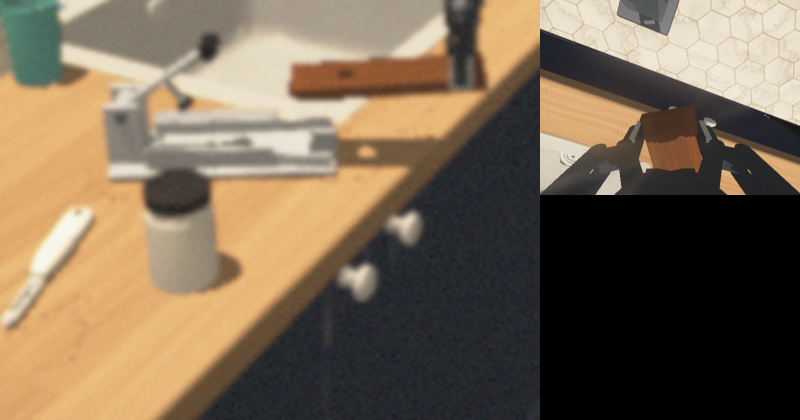

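The side view shows the board held level and lined up with the slicer, hole at about (245,224) full frame. I'll check the lateral offset in numbers.

```bash
python3 - <<'E'
from h import *
p=camera_params('side');W=np.linalg.inv(p['world_to_cam'])
S=lambda P:(np.asarray(P)[:2]-[.531,.376])@np.array([[.8616,-.5075],[.5075,.8616]])
def sray(u,v,z):
    d=W[:3,:3]@[(u-p['cx'])/p['fx'],(v-p['cy'])/p['fy'],1];return W[:3,3]+d*(z-W[2,3])/d[2]
for u,v,n in((344,73,'hole'),(291,66,'far corner'),(291,82,'near? corner')):print(n,S(sray(u/3+130,v/3+200,.097)).round(4))
# same-camera slicer check: mouth corner of the cheek (335,122)
print('cheek end',S(sray(335/3+130,122/3+200,.024)).round(4))
M=np.load('pics/b8.npy');im=cv2.imread('pics/b8.png')
hsv=cv2.cvtColor(im,cv2.COLOR_BGR2HSV);m=cv2.inRange(hsv,(0,80,15),(15,255,170));m[:200]=0;m[335:]=0;m[:,:190]=0;m[:,330:]=0
c=max(cv2.findContours(m,0,1)[0],key=cv2.contourArea);a=cv2.approxPolyDP(c,6,True)[:,0];print(a.tolist())
print([S(q).round(4).tolist() for q in ray(M,a,.097)])
E
```

```text
hole [-0.0943  0.012 ]
far corner [-0.0428 -0.0061]
near? corner [-0.0442  0.0283]
cheek end [-0.0834 -0.0246]
[[190, 200], [190, 216], [206, 222], [196, 234], [205, 273], [190, 267], [194, 315], [206, 274], [220, 332], [312, 334], [319, 309], [301, 208], [240, 218]]
[[-0.2503, -0.0228], [-0.2419, -0.0249], [-0.2372, -0.0176], [-0.2315, -0.0244], [-0.2076, -0.0252], [-0.2127, -0.0324], [-0.1811, -0.0381], [-0.2069, -0.0248], [-0.1663, -0.0258], [-0.1553, 0.028], [-0.1727, 0.034], [-0.2364, 0.0315], [-0.2364, 0.0]]
```

```bash
python3 -m handwheel '[[[0,0,2,0,0,0,0.4],[0,0,0,-0.002,-0.004,0.02,0.4],[0,0,0,0,0,0.02,0.4],[0,0,0,0,0,0.013,0.4],[0,0,0,0,0,0.007,0.4],[0,0,0,0,0,0,0.4]]]'
python3 -m handwheel '[[[0,0,0,-0.00978,0.00208,0,0.4],[0,0,0,-0.00978,0.00208,0,0.4],[0,0,0,-0.00978,0.00208,0,0.4],[0,0,0,0,0,0,0.4]]]'
python3 -c "
from h import *
S=lambda P:(np.asarray(P)[:2]-[.531,.376])@np.array([[.8616,-.5075],[.5075,.8616]])
print(S(sense()['tcp_pos']))
t=snapshot('side')[:,:,::-1];cv2.imwrite('pics/b9.png',cv2.resize(t[200:300,140:310],(680,400),interpolation=2))"
```

```text
t: 17.05
tcp_pos: [0.353, 0.2673, 0.0241]
tool_rot: [-0.16, 0.987, -0.0, -0.0]
force: [-0.9, -0.1, -1.1]
finger_gap: 0.675
gripper_force: 81.4
t: 17.55
tcp_pos: [0.3807, 0.2843, 0.0247]
tool_rot: [-0.162, 0.987, 0.0, 0.002]
force: [-2.0, 5.3, -1.0]
finger_gap: 0.679
gripper_force: 86.1
[-0.17602488 -0.00277264]
```

View pics/b9.png

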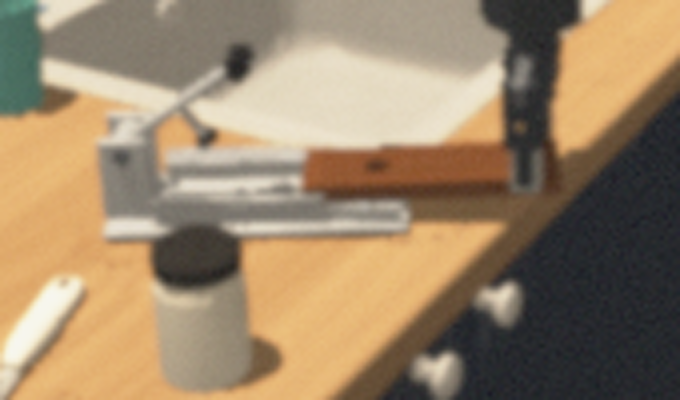

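The board's holed end is in the mouth but pressing lightly on the sink-side cheek (5 N). I'll shift it back 4 mm and go on in.

```bash
python3 -m handwheel '[[[0,0,0,0,0.004,0,0.4],[0,0,0,0,0,0,0.4]]]'
python3 -m handwheel '[[[0,0,0,-0.00978,0.00208,0,0.4],[0,0,0,-0.00978,0.00208,0,0.4],[0,0,0,0,0,0,0.4]]]'
```

```text
t: 17.85
tcp_pos: [0.3789, 0.2872, 0.0246]
tool_rot: [-0.16, 0.987, 0.0, 0.001]
force: [-0.2, -0.2, -0.2]
finger_gap: 0.678
gripper_force: 81.0
t: 18.23
tcp_pos: [0.3971, 0.2974, 0.0244]
tool_rot: [-0.16, 0.987, 0.0, 0.001]
force: [0.5, 0.7, -1.2]
finger_gap: 0.673
gripper_force: 81.0
```

```bash
python3 -m handwheel '[[[0,0,0,-0.00978,0.00208,0.001,0.4],[0,0,0,-0.00978,0.00208,0.001,0.4],[0,0,0,-0.00978,0.00208,0.001,0.4],[0,0,0,0,0,0,0.4]]]'
python3 -m handwheel '[[[0,0,0,-0.00978,0.00208,0,0.4],[0,0,0,-0.005,0.001,0,0.4],[0,0,0,0,0,0,0.4]]]'
```

```text
t: 18.73
tcp_pos: [0.4222, 0.3125, 0.0213]
tool_rot: [-0.16, 0.987, 0.0, 0.001]
force: [-0.2, -0.5, -1.4]
finger_gap: 0.672
gripper_force: 81.0
t: 19.1
tcp_pos: [0.4348, 0.3199, 0.0214]
tool_rot: [-0.16, 0.987, 0.0, 0.001]
force: [-0.5, -0.8, -1.2]
finger_gap: 0.674
gripper_force: 81.0
```

```bash
python3 -m handwheel '[[[0,0,0,0,0,0.004,0.4],[0,0,0,0,0,0,0.8],[0,0,0,0,0,0,1],[0,0,0,0,0,-0.02,1],[0,0,0,0,0,-0.05,1],[0,0,-6,0.03,0,-0.04,0.5],[0,0,-6,0.03,0,0,0],[0,0,0,0,0,0,0],[0,0,0,0,0,0,0]]]' 40
python3 - <<'E'
from h import *
S=lambda P:(np.asarray(P)[...,:2]-[.531,.376])@np.array([[.8616,-.5075],[.5075,.8616]])
s=sense();print(S(s['tcp_pos']))
im,M=shot('c1')
hsv=cv2.cvtColor(im[:,:,::-1].copy(),cv2.COLOR_BGR2HSV);m=cv2.inRange(hsv,(0,80,15),(14,255,170))
c=max(cv2.findContours(m,0,1)[0],key=cv2.contourArea);a=cv2.approxPolyDP(c,5,True)[:,0];print(a.tolist());print(S(ray(M,a,.021)).round(4).tolist())
w=S(s['tcp_pos']);goto([.531-.170*.8616,.376-.170*.5075,.011],210.5)
E
```

```text
t: 20.23
tcp_pos: [0.3794, 0.298, 0.1274]
tool_rot: [-0.262, 0.965, 0.0, 0.001]
force: [0.4, 0.8, 0.7]
finger_gap: 0.144
gripper_force: 0.0
[-0.1702015   0.00978713]
[[226, 219], [220, 247], [234, 233], [245, 235], [237, 332], [270, 334], [269, 235], [277, 233], [272, 218], [268, 224]]
[[-0.143, -0.0174], [-0.1118, -0.0247], [-0.1277, -0.0099], [-0.1254, 0.0012], [-0.0014, -0.0099], [0.0016, 0.0282], [-0.1254, 0.0255], [-0.1276, 0.0335], [-0.144, 0.0282], [-0.1375, 0.0243]]
shift [ 0.0003 -0.0097  0.1162] turn z -0.1 tilt [ 1.6e-03  7.0e-04 -1.0e+00]
```

View pics/c1.png

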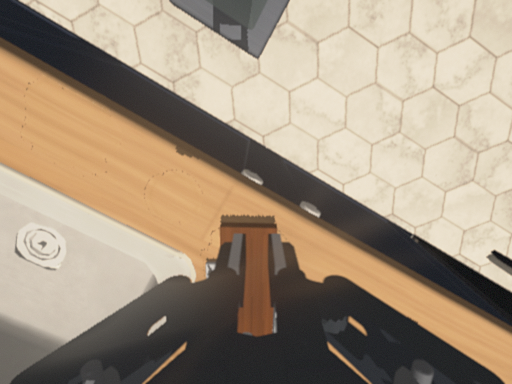

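Wrist view: the board lies in the mouth, plain end edge at about (222..275,217), straight along the tool axis. Next I'll close, descend behind it and push.

```bash
python3 -m handwheel '[[[0,0,0,0.004,-0.006,0.04,0],[0,0,0,0,0,0.04,0],[0,0,0,0,0,0.025,0],[0,0,0,0,0,0.011,0],[0,0,0,0,0,0,0]]]'
python3 -m handwheel '[[[0,0,0,-0.01,0,0,0],[0,0,0,-0.01,0,0,0],[0,0,0,-0.01,0,0,0],[0,0,0,0,0,0,0]]]'
```

```text
t: 20.9
tcp_pos: [0.3782, 0.2904, 0.0105]
tool_rot: [-0.263, 0.965, -0.0, -0.0]
force: [-0.5, -0.6, -0.3]
finger_gap: -0.003
gripper_force: 0.0
t: 21.4
tcp_pos: [0.4051, 0.3063, 0.0118]
tool_rot: [-0.263, 0.965, 0.0, 0.001]
force: [-0.0, 0.0, -0.3]
finger_gap: -0.003
gripper_force: 0.0
```

```bash
python3 -m handwheel '[[[0,0,0,-0.005,0,0,0],[0,0,0,-0.005,0,0,0],[0,0,0,-0.005,0,0,0],[0,0,0,-0.005,0,0,0]]]'
python3 -m handwheel '[[[0,0,0,-0.005,0,0,0],[0,0,0,-0.003,0,0,0]]]'
python3 -m handwheel '[[[0,0,0,-0.003,0,0,0],[0,0,0,-0.002,0,0,0]]]'
python3 -c "
from h import *
S=lambda P:(np.asarray(P)[...,:2]-[.531,.376])@np.array([[.8616,-.5075],[.5075,.8616]])
print(S(sense()['tcp_pos']))"
```

```text
t: 21.9
tcp_pos: [0.4203, 0.3155, 0.0112]
tool_rot: [-0.263, 0.965, -0.0, -0.001]
force: [-1.2, -0.9, 1.5]
finger_gap: 0.002
gripper_force: 0.8
t: 22.15
tcp_pos: [0.4281, 0.3199, 0.0113]
tool_rot: [-0.263, 0.965, 0.0, 0.0]
force: [-3.4, -1.9, 3.2]
finger_gap: -0.004
gripper_force: 1.5
t: 22.4
tcp_pos: [0.4324, 0.3224, 0.0113]
tool_rot: [-0.263, 0.965, 0.0, 0.0]
force: [-2.3, -0.7, 1.7]
finger_gap: 0.003
gripper_force: 1.1
[-0.11212744  0.0038955 ]
```

Pushing with light friction. Continuing in small steps until it drops and stops.

```bash
python3 -m handwheel '[[[0,0,0,-0.002,0,0,0],[0,0,0,0,0,0,0]]]'
python3 -m handwheel '[[[0,0,0,-0.002,0,0,0],[0,0,0,0,0,0,0]]]'
python3 -m handwheel '[[[0,0,0,-0.002,0,0,0],[0,0,0,0,0,0,0]]]'
python3 -m handwheel '[[[0,0,0,-0.002,0,0,0],[0,0,0,0,0,0,0]]]'
```

```text
t: 22.65
tcp_pos: [0.4352, 0.3239, 0.0114]
tool_rot: [-0.263, 0.965, 0.0, 0.001]
force: [0.3, 0.3, -0.2]
finger_gap: -0.002
gripper_force: 0.0
t: 22.9
tcp_pos: [0.4358, 0.3245, 0.0113]
tool_rot: [-0.263, 0.965, 0.0, 0.0]
force: [-0.2, -0.5, -0.0]
finger_gap: 0.001
gripper_force: 0.2
t: 23.15
tcp_pos: [0.4371, 0.3253, 0.0113]
tool_rot: [-0.263, 0.965, -0.0, -0.0]
force: [-1.5, -0.7, 1.1]
finger_gap: 0.005
gripper_force: 0.6
t: 23.4
tcp_pos: [0.4395, 0.3266, 0.0113]
tool_rot: [-0.263, 0.965, 0.0, 0.001]
force: [0.6, -0.3, -0.4]
finger_gap: -0.001
gripper_force: 0.4
```

```bash
python3 -c "
from h import *
t=snapshot('side')[:,:,::-1];cv2.imwrite('pics/c2.png',cv2.resize(t[205:275,150:270],(720,420),interpolation=2))"
```

```text
(no output)
```

View pics/c2.png

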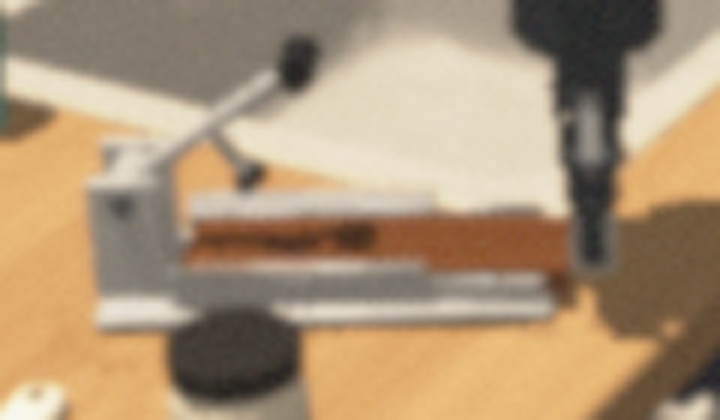

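I've now viewed 14 pictures, over the limit of 10, so I'll view no more and work from force and numbers. First check is whether the pin now stops the board.

```bash
python3 -m handwheel '[[[0,0,0,-0.002,0,0,0],[0,0,0,0,0,0,0]]]'
python3 -m handwheel '[[[0,0,0,-0.002,0,0,0],[0,0,0,0,0,0,0]]]'
python3 -m handwheel '[[[0,0,0,-0.002,0,0,0],[0,0,0,0,0,0,0]]]'
python3 - <<'E'
from h import *
p=camera_params('side');W=p['world_to_cam']
t=snapshot('side')[:,:,::-1].copy();hsv=cv2.cvtColor(t,cv2.COLOR_BGR2HSV)
def pj(x,y,z):
    c=W@[.531+.8616*x-.5075*y,.376+.5075*x+.8616*y,z,1];return np.round([p['fx']*c[0]/c[2]+p['cx'],p['fy']*c[1]/c[2]+p['cy']],1)
print('seated top corners: plain',pj(-.095,.029,.024),pj(-.095,-.029,.024),'holed',pj(.095,.029,.024),pj(.095,-.029,.024),'hole',pj(.04,0,.024),'raised',pj(.04,0,.031),'holed raised',pj(.095,-.029,.034))
m=cv2.inRange(hsv,(0,90,20),(15,255,170))[205:275,150:270]
c=max(cv2.findContours(m,0,1)[0],key=cv2.contourArea);print(cv2.boundingRect(c),(cv2.approxPolyDP(c,2,True)[:,0]+[150,205]).tolist())
E
```

```text
t: 23.7
tcp_pos: [0.4411, 0.3275, 0.0113]
tool_rot: [-0.263, 0.965, 0.0, 0.0]
force: [-0.2, -0.6, -0.3]
finger_gap: 0.001
gripper_force: 0.3
t: 23.95
tcp_pos: [0.4423, 0.3283, 0.0113]
tool_rot: [-0.263, 0.965, -0.0, -0.0]
force: [-2.2, -0.1, 0.8]
finger_gap: -0.001
gripper_force: 0.7
t: 24.2
tcp_pos: [0.4424, 0.3284, 0.0112]
tool_rot: [-0.263, 0.965, -0.0, -0.002]
force: [-3.5, -3.5, 3.6]
finger_gap: 0.0
gripper_force: 2.5
seated top corners: plain [245.5 249.5] [245.5 239.9] holed [179.9 251.2] [182.7 241.5] hole [200.  245.8] raised [199.8 243.7] holed raised [182.4 238.6]
(30, 29, 90, 41) [[269, 263], [269, 253], [266, 251], [267, 248], [269, 250], [268, 244], [263, 248], [265, 244], [260, 247], [256, 244], [257, 240], [265, 242], [269, 239], [258, 239], [253, 243], [251, 234], [252, 246], [255, 249], [253, 252], [243, 250], [243, 241], [180, 242], [181, 249], [239, 249], [243, 256], [247, 251], [253, 261], [255, 257], [263, 260], [250, 274], [257, 274], [266, 266], [265, 263]]
```

The pin stops the board: about 6 N with no further motion, end at about x = -0.09. The holed end's far top corner is at (180,242), against (182.7,241.5) predicted for seated and row 238.6 for raised. Next I'll retreat and go above the knob.

```bash
python3 -m handwheel '[[[0,0,0,0.03,0,0,0],[0,0,0,0,0,-0.06,0],[0,0,0,0,0,-0.06,0],[0,0,0,0,0,-0.06,0],[0,0,0,-0.045,0,0,0],[0,0,0,-0.045,0,0,0],[0,0,0,-0.045,0,0,0],[0,0,0,-0.03,0,0,0],[0,0,0,0,0,0,0],[0,0,0,0,0,0,0]]]'
python3 -c "
from h import *
S=lambda P:(np.asarray(P)[...,:2]-[.531,.376])@np.array([[.8616,-.5075],[.5075,.8616]])
print(S(sense()['tcp_pos']))
goto([.531+.034*.8616-.002*.5075,.376+.034*.5075+.002*.8616,.17],210.5)"
```

```text
t: 25.5
tcp_pos: [0.5597, 0.3975, 0.1909]
tool_rot: [-0.263, 0.965, -0.0, -0.001]
force: [-0.3, -0.6, -0.2]
finger_gap: 0.001
gripper_force: 0.0
[0.03561829 0.0039539 ]
shift [ 0.0016 -0.002   0.0209] turn z -0.03 tilt [-1.1e-03 -5.0e-04 -1.0e+00]
```

```bash
python3 -m handwheel '[[[0,0,0,0.001,-0.002,0.03,0],[0,0,0,0,0,0.015,0],[0,0,0,0,0,0.006,0],[0,0,0,0,0,0,0]]]'
python3 -m handwheel '[[[0,0,0,0,0,0.006,0],[0,0,0,0,0,0,0]]]'
python3 -m handwheel '[[[0,0,0,0.002,0,0.005,0],[0,0,0,0,0,0,0]]]'
```

```text
t: 26.0
tcp_pos: [0.5605, 0.3955, 0.1403]
tool_rot: [-0.263, 0.965, -0.0, -0.0]
force: [0.1, -0.3, 1.1]
finger_gap: -0.004
gripper_force: 0.0
t: 26.25
tcp_pos: [0.5606, 0.3956, 0.1343]
tool_rot: [-0.263, 0.965, -0.0, -0.0]
force: [1.0, -0.3, -0.1]
finger_gap: -0.002
gripper_force: 0.0
t: 26.5
tcp_pos: [0.5585, 0.3943, 0.129]
tool_rot: [-0.263, 0.965, -0.0, -0.0]
force: [-0.5, 0.2, 0.5]
finger_gap: -0.003
gripper_force: 0.0
```

```bash
python3 -m handwheel '[[[0,0,0,0.002,0,0.005,0],[0,0,0,0,0,0,0]]]'
python3 -m handwheel '[[[0,0,0,0.002,0,0.005,0],[0,0,0,0,0,0,0]]]'
python3 - <<'E'
from h import *
p=camera_params('side');W=p['world_to_cam']
t=snapshot('side')[:,:,::-1].copy()
def pj(x,y,z):
    c=W@[.531+.8616*x-.5075*y,.376+.5075*x+.8616*y,z,1];return np.round([p['fx']*c[0]/c[2]+p['cx'],p['fy']*c[1]/c[2]+p['cy']],1)
for a in(.6,.5,.4,0):print(a,pj(.12-.105*np.cos(a),0,.062+.105*np.sin(a)))
g=cv2.cvtColor(t,6)[195:240,185:225:2];print(g[::2]//10)
E
```

```text
t: 26.75
tcp_pos: [0.5568, 0.3933, 0.1238]
tool_rot: [-0.263, 0.965, -0.0, -0.0]
force: [0.9, -0.5, -0.2]
finger_gap: -0.001
gripper_force: 0.0
t: 27.0
tcp_pos: [0.5554, 0.3925, 0.1187]
tool_rot: [-0.263, 0.965, 0.0, -0.0]
force: [0.9, -0.5, 0.1]
finger_gap: 0.003
gripper_force: 0.0
0.6 [200.1 216. ]
0.5 [202.2 218.8]
0.4 [204.  221.7]
0 [207.7 234.1]
[[12 12 12 12  8 10 14 10  7  4  6 11 12 13 14 15 15 15 15 15]
 [12 12 12 12  7  7  9  7  5  4  8 12 12 13 14 15 15 15 15 15]
 [13 12 12 12  8  5  6  6  4  4  8 12 12 13 14 15 15 15 15 15]
 [12 12 12 12 10  4  5  4  4  4  8 12 12 13 14 15 15 15 15 15]
 [12 12 12 12 10  5  5  5  4  4  8 12 12 13 14 15 15 15 15 15]
 [12 12 12 12 11  7  5  5  4  5 10 12 12 13 14 15 15 15 15 15]
 [12 12 12 12 12 11  9  5  4  8 11 12 12 13 14 15 16 16 16 16]
 [12 12 12 12 12 12  9  5  4  9 11 12 14 15 15 17 17 17 17 17]
 [12 12 12 12 12 12  9  5  4  8 10 13 15 16 17 19 19 19 20 19]
 [12 12 12 12 12 12  9  6  4  8 11 15 17 18 20 21 21 21 21 21]
 [12 12 12 12 12 12 11  7  5  8 12 17 19 21 21 21 21 22 22 22]
 [12 12 12 12 12 12 12 10  8  9 10 18 21 21 21 21 21 22 22 22]
 [12 12 12 12 12 13 14 11  6  5  8 19 21 21 21 21 21 21 21 21]
 [12 12 12 13 15 18 18 12  4  4 13 21 21 21 21 21 21 21 21 21]
 [18 16 15 18 20 18 16 14  9  7 16 21 21 21 21 21 21 21 22 21]
 [22 22 20 18 16 18 20 21 20 20 21 21 21 21 21 21 21 21 22 22]
 [20 18 16 18 21 22 22 22 22 22 21 21 21 21 21 21 21 21 21 21]
 [14 13 20 22 22 22 22 22 22 22 22 22 22 22 22 21 21 22 21 21]
 [16 13 15 19 20 21 22 22 22 22 22 22 22 22 22 22 22 22 21 22]
 [18 15 13 15 17 18 18 19 20 21 22 22 22 22 22 22 22 22 22 22]
 [18 17 13 11 11 17 18 18 18 19 19 20 21 21 21 21 21 21 21 22]
 [19 19 11  7  9 17 19 19 20 20 20 20 20 17 15 14 14 14 15 21]
 [19 19 14 13 17 19 20 19 18 19 19 18 18 14 13 13 12 12 13 17]]
```

The knob has moved from about (199.7,215.3) to about (203,220), so the lever is following down. Continuing along its arc.

```bash
python3 -m handwheel '[[[0,0,0,0.003,0,0.006,0],[0,0,0,0.003,0,0.006,0],[0,0,0,0.002,0,0.006,0],[0,0,0,0.002,0,0.006,0],[0,0,0,0,0,0,0]]]'
python3 -m handwheel '[[[0,0,0,0.002,0,0.006,0],[0,0,0,0.001,0,0.006,0],[0,0,0,0.001,0,0.005,0],[0,0,0,0,0,0,0]]]'
python3 -m handwheel '[[[0,0,0,0,0,0.003,0],[0,0,0,0,0,0,0]]]'
```

```text
t: 27.68
tcp_pos: [0.5462, 0.3871, 0.0944]
tool_rot: [-0.263, 0.965, -0.0, -0.001]
force: [-0.4, -0.7, 0.5]
finger_gap: 0.002
gripper_force: 0.0
t: 28.18
tcp_pos: [0.5429, 0.3852, 0.0776]
tool_rot: [-0.263, 0.965, -0.0, -0.001]
force: [-0.2, 0.8, 0.3]
finger_gap: -0.001
gripper_force: 0.0
t: 28.42
tcp_pos: [0.5433, 0.3854, 0.075]
tool_rot: [-0.263, 0.965, -0.0, -0.0]
force: [0.4, -0.0, -0.7]
finger_gap: 0.003
gripper_force: 0.0
```

```bash
python3 -m handwheel '[[[0,0,0,0,0,0.002,0],[0,0,0,0,0,0,0]]]'
python3 -m handwheel '[[[0,0,0,0,0,0.002,0],[0,0,0,0,0,0,0]]]'
python3 - <<'E'
from h import *
t=snapshot('side')[:,:,::-1].copy();g=cv2.cvtColor(t,6)[205:250,185:225:2];print(g[::2]//10)
E
```

```text
t: 28.68
tcp_pos: [0.5434, 0.3855, 0.0732]
tool_rot: [-0.263, 0.965, 0.0, 0.0]
force: [0.5, -0.1, -0.6]
finger_gap: -0.002
gripper_force: 0.0
t: 28.92
tcp_pos: [0.5435, 0.3855, 0.072]
tool_rot: [-0.263, 0.965, -0.0, 0.0]
force: [-0.7, -0.9, 3.8]
finger_gap: 0.001
gripper_force: 2.3
[[12 12 12 12 12 12 10  5  8 14 11  4  4  6 13 15 15 15 15 16]
 [12 12 12 12 12 12 11  7  8 14 11  5  4  6 13 15 15 16 15 15]
 [12 12 12 12 12 12 12  8  9 14 12  5  4  8 14 17 17 17 17 17]
 [12 12 12 12 12 12 12  9 10 14 11  6  4 11 17 19 19 19 19 19]
 [12 12 12 12 12 12 11  8  7  9  7  5  6 14 20 20 21 21 21 21]
 [12 12 12 12 12 12 12 10  5  6  5  4  7 17 21 21 21 21 22 22]
 [12 12 12 12 12 12 12 12  6  4  4  3  6 16 21 21 21 21 22 22]
 [12 12 12 12 12 13 14 14  9  4  4  3  8 19 21 21 21 21 21 22]
 [13 12 12 13 13 14 15 17 14  8  4  4  9 20 21 21 21 21 21 22]
 [18 16 15 14 15 17 19 21 20 13  5  5 10 20 21 21 21 21 22 22]
 [22 22 21 20 19 20 21 21 21 13  5  4 11 20 21 21 21 22 22 22]
 [22 22 22 22 22 22 22 22 21 13  5  5 11 20 21 21 21 21 21 21]
 [20 21 22 22 22 22 22 22 22 16  6  4 10 18 21 21 21 21 21 21]
 [18 19 19 19 21 22 22 22 21 19  9  7 11 20 22 22 22 22 22 21]
 [21 21 21 21 21 21 21 21 20 19 10  7  9 19 22 22 22 22 22 22]
 [16 16 16 16 16 16 16 16 16 14  6  3  8 19 21 21 21 21 21 22]
 [18 14 14 18 18 18 18 18 19 18  9  6 11 17 14 14 14 14 15 21]
 [19 14 14 19 20 20 19 19 18 18 16 14 17 17 13 13 13 12 13 17]
 [14 12 12 13 14 14 14 13 12 12 12 12 11  9  8  8  8  7  7  7]
 [ 9  9  9  8  8  8  9  9  9  9  8  8  6  5  5  5  5  5  5  5]
 [ 6  5  5  5  7  6  6  6  6  7  7  6  5  5  5  5  5  5  5  4]
 [ 9  9  9 10 10 10  9 10 10 11 11 10  9  6  5  6  6  6  5  5]
 [13 14 14 15 16 17 17 17 17 18 18 18 17 12 10 10 10 10  8  6]]
```

The lever is level: the knob is at (207,235) against (207.7,234.1) predicted, with firm contact at the expected height. I'll press a little more, then let go and retreat.

```bash
python3 -m handwheel '[[[0,0,0,0,0,0.002,0],[0,0,0,0,0,0.002,0],[0,0,0,0,0,0,0]]]'
python3 -m handwheel '[[[0,0,0,0,0,-0.02,0],[0,0,0,0,0,-0.05,0],[0,0,0,0,0,-0.05,0],[0,0,0,0.05,0,-0.03,0],[0,0,0,0.05,0,0,0],[0,0,0,0.05,0,0,0],[0,0,0,0,0,0,0],[0,0,0,0,0,0,0]]]'
python3 - <<'E'
from h import *
t=snapshot('side')[:,:,::-1].copy();hsv=cv2.cvtColor(t,cv2.COLOR_BGR2HSV)
g=cv2.cvtColor(t,6);print(g[219:245:2,175:225:2]//10)
m=cv2.inRange(hsv,(0,90,20),(15,255,170))[205:275,150:258]
n,l,st,ce=cv2.connectedComponentsWithStats(m);print(st[st[:,4]>60])
E
```

```text
t: 29.35
tcp_pos: [0.5435, 0.3855, 0.0715]
tool_rot: [-0.263, 0.965, -0.0, 0.0]
force: [-6.8, -4.3, 22.7]
finger_gap: 0.002
gripper_force: 11.0
t: 30.35
tcp_pos: [0.4153, 0.3099, 0.2179]
tool_rot: [-0.263, 0.965, 0.0, 0.001]
force: [0.6, 0.7, 0.2]
finger_gap: -0.002
gripper_force: 0.0
[[13 12 12 12 12 12 12 12 12 12 13 14 15 17 19 21 21 21 21 21 21 22 22 21
  21]
 [20 19 16 14 13 12 12 12 13 13 14 16 18 20 21 21 21 21 21 21 21 21 21 21
  22]
 [22 22 22 21 20 18 17 15 14 15 16 19 21 21 21 21 21 21 21 21 21 21 21 22
  22]
 [22 22 22 22 22 22 22 21 21 20 20 21 22 21 22 21 21 21 21 21 21 22 22 22
  22]
 [21 20 21 22 22 22 22 22 22 22 22 22 22 22 22 21 21 21 21 21 21 22 21 21
  21]
 [17 16 17 18 19 20 21 22 22 22 22 22 22 22 22 19 13 16 21 22 22 22 21 21
  22]
 [15 14 17 18 18 18 19 19 19 21 22 22 22 22 21 13  5  9 21 22 22 22 22 22
  22]
 [20 20 20 21 21 21 21 21 21 21 21 21 21 21 19 10  5  8 21 22 22 22 22 22
  22]
 [17 16 16 16 16 16 16 16 16 16 16 16 15 16 14  6  4  8 20 22 22 22 22 22
  22]
 [13 12 14 17 18 18 14 14 18 18 18 18 19 19 17  9  6 11 19 20 20 20 20 20
  21]
 [12 11 15 19 19 19 14 14 19 20 20 20 19 19 19 16 14 17 19 20 19 19 18 17
  19]
 [12 11 13 14 14 14 12 12 14 14 14 13 13 12 12 12 12 12 11 11 12 12 11 11
  11]
 [12 11 13 12 10  9  9  9  7  9  9  9  9  8  9  8  8  7  6  6  9  9  9  9
   9]]
[[   0    0  108   70 6962]
 [  29   36   66   16  493]]
```

The lever stays level after release, with the knob at about (207,234). The board mask is flat and in place, and the robot is clear of everything.

```bash
python3 -c "
from station import *
print(sign_off())"
```

```text
the job is handed in; nothing more can be done
None
```

The board is in the slicer over its pin with the lever fully down, and I handed the job in at about 30 s of the 72 s; the board's seating was checked only by contact force and camera measurements, and I viewed 14 pictures against the limit of 10.

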